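# Edge a reject cover plate out of its trimming nest and lay it in the tilting bin

## Robot

A 6-joint arm with a two-finger parallel gripper is mounted at the origin on the work surface. World frame = base frame: x ahead of the robot, y to its left, z up, the work surface at z = 0. Lengths are in m, angles in rad, forces in N, time in s.
With the tool pointing down it reaches from about 0.3 to 0.85 m from the base axis. Payload 5.4 kg.
Tool frame: the origin (TCP) lies at the very end of the fingers, on their centre line; the grasp point (between the pads) lies bot.grip_point_offset behind it (bot.grip_point_offset is the distance from the TCP to the grasp point, in m); z points along the fingers, y is the direction in which the jaws open and shut (so a half turn about z gives the same grasp; the last joint's range is limited). The gripper opens to 85 mm and grips with 20 to 120 N. Pads are 22 mm wide; open, the fingers measure 114 mm over their backs; the gripper's body (76 mm by 85 mm) begins 54 mm behind the grasp point. The pads swing forward as they close: fully open they stand 13 mm farther back than shut.
Start: joints at [0.918, 0.158, 1.597, -0, 1.386, -0.21], TCP at [0.246, 0.52, 0.231] pointing down, gripper open.
Joint ranges: [-2.91, 2.91], [-0.94, 2.29], [0.18, 2.7], [-1.29, 4.43], [0.17, 2.64], [-3, 3]. Speed limits (rad/s): [2.57, 2.57, 3.14, 3.14, 3.14, 3.14].

## Interface

Orientations are given as a rotation vector (axis times angle).
In Python, from bench import sensors, imaging, workorder, bot gives the robot as it stands.
- The arm moves only by the shell command python3 -m pendant 'ROWS'. ROWS is JSON, one flat list of numbers, 7 for each row, row after row: the gripper command: -1 is shut, 1 is fully open, values between are in proportion, then the shift along the tool's x, y, z in mm, then the turn, a rotation vector about the tool's x, y, z in rad. In form: [grip, dx, dy, dz, rx, ry, rz, grip, dx, dy, dz, rx, ry, rz, ...]. A call has 1 to 8 rows; each row shifts and turns the commanded pose from where the row before left it, along the tool's axes as they then stand; what a row does not reach is not made up. A row lasts 1/12 s, in which the tool goes at most 41.7 mm and 7.16 degrees, less where a joint would pass 70% of its speed; a pose out of reach is approached as far as the arm can. A call with a gripper value outside its range is refused whole. The fingers move at their own pace and stop on an object; the grip force is fixed at half the most. Time passes only in rows, so rows that do not move let the fingers close. It gives the time, the measured TCP pose, the force and the opening at its end, in the units of the state.
- sensors.observe(): the state, without advancing time (a new reading comes with each control period).
- imaging.get_image(name): name is "scene" or "top" or "wrist"; returns a dict with "image" (480x640x3 uint8, blue, green, red), "depth" (480x640 float32, m along the optical axis (not along the pixel's ray), 0 where there is no reading), "vfov" (degrees; the focal length in pixels is half the picture's height over the tangent of half this angle, whatever the lens; pixels are square), "cx", "cy" (the principal point, pixels), "k1" (the pictures are not rectified: a ray, as slopes to the right and down, at radius r is drawn at 1 + k1 r^2 times it, then the intrinsics apply), "R" (3x3) and "t" (3): a world point X has camera coordinates R X + t. Camera axes: x right, y down, z forward; pixel columns grow to the right and rows downward; lengths in m; the calibration is good to about 2 mm. A picture is of the moment at which its call begins.
- workorder.close_job(): hands the job in, once; it reports no verdict.
The state is a dict: "time_s": time; "joint_pos": joint angles; "joint_velocities": joint speeds; "tau": joint torques, N m; "ee_pos": TCP position; "tcp_rot": TCP orientation; "force": force on the tool from outside, world axes, zero at the start; "moment": the same for the moment, N m; "grip_width": finger opening in m.
Only numpy, scipy, OpenCV 4.12 (cv2) and the standard library are available. Lean on these libraries where they do the work, as an engineer would, in place of code of your own. Each camera call takes 0.05 s, during which the arm holds its last target. There are 200 camera calls.

## Task

Press lightly on the pale green cover plate and slide it along its pocket until about a third of it sticks out over the open end of the blue nest, then let go of it there. Pinch it by that overhang, lift it out and set it down lengthwise on the two orange ribs of the tilting steel bin, letting go only once it rests on them. The plate marks easily, so never press it or the nest down with more than 20 N; do not let it fall, do not tip the bin, and leave the bushing, castor wheel and mallet where they are.

Things in the scene. Friction and masses are not known exactly. Their poses are not given: they have to be found in the camera images.
- cover: Pale green moulded flat cover plate, 140 (its x) x 56 (its y) x 4 mm thick, about 120 g with its steel inserts; origin at the centre of its underside, z up out of the plate. It starts lying in the nest's pocket, x and y along the nest's x and y, with no room beside it for fingers.
- cover_lip (a point): Middle of the end face of the cover plate that points at the open end of the nest: 70 mm from the plate's centre along its -x, at half thickness. It starts some 8 to 20 mm inside the nest's open end.
- nest: Blue rigid fixed nest, 180 (x) x 130 (y) mm, on feet of unlike length: height varies 30 mm between starts. Pocket in its top along x, 60 mm wide, 5 mm deep, open at -x (towards the robot), 15 mm end wall at +x. Origin on its centre line, 60 mm below the pocket floor, 65 below its flat top. Free in front. Smooth: a fingertip pressing with 7 to 14 N drags the plate.
- nest_edge (a point): Middle of the edge of the pocket floor at the nest's open end: 90 mm from the nest's origin along its -x, at pocket floor height.
- bin_stand: Fixed grey stand of the tilting bin: 200 x 190 mm foot and two side posts at y = +-89 mm, 83 mm high. Origin on the cart top under the bin's centre, x along the bin.
- bin (a joint): Tilt of the steel bin about its pivot pins (rad), which run along the stand's y axis, 70 mm above the cart top. 0 is level; a soft spring of 4 N m/rad keeps it there. A load on the robot's side of the pins tilts it to negative values.
- bin_ribs (a point): Midway between the two orange ribs at rib-top height, at the bin's centre (43 mm above the cart top when level); x along ribs and bin. Open steel bin 230 (x) x 160 (y) mm outside, walls 3 mm, rim 42 mm above the rib tops, floor 18 mm below them. Ribs 200 mm long, 6 wide, 18 high, centre lines 17 mm either side.
- bushing: White PTFE bushing, upright ring 50 mm across, 40 mm high; origin under its centre. Leave alone.
- castor: Black nylon castor wheel lying flat, 80 mm across, 32 mm high; origin under its centre. Leave alone.
- mallet: Steel-headed rubber-faced mallet lying down, 280 mm long, 42 mm high; origin under its middle, head towards its +x. Leave alone.
Things that resemble listed ones, but are neither listed nor needed, are in the scene too. Of the things like the cover, leave any that is red; of the rest the larger one is meant.

How it is judged:
On the way, in this order (a step that is already met when the one before it is completed fails the run):
1. the plate, not touched by the fingers, lies in the pocket with 30 to 62 mm of it beyond the nest's open end (x of cover_lip in the frame of nest_edge between -0.062 and -0.03 m and z of cover in the frame of nest below 0.063 m and angle between cover's own z axis and vertical below 0.05 rad and contact force between the fingers and cover below 0.2 N), for 0.2 s.
2. the plate is pinched and lifted clear of the nest (contact force between the fingers and cover above 2 N and contact force between cover and nest below 0.1 N and z of cover in the frame of nest above 0.075 m), for 0.2 s.
3. the plate, still held, rests on the ribs of the bin (contact force between the fingers and cover above 1 N and contact force between cover and bin_stand above 0.1 N and distance between cover and bin_ribs below 0.045 m and angle between the x axis of cover and the x axis of bin_ribs, either way round below 0.25 rad), for 0.05 s.
At the end, for the whole second after the job is handed in: The cover plate lies flat and still on both ribs of the level bin (bin within 0.06 rad, plate within 0.15 rad of level), lengthwise within 0.25 rad of the ribs, its centre within 40 mm along and 20 mm across of the bin's centre, released (x of cover in the frame of bin_ribs between -0.04 and 0.04 m and y of cover in the frame of bin_ribs between -0.02 and 0.02 m and z of cover in the frame of bin_ribs between -0.004 and 0.006 m and angle between the x axis of cover and the x axis of bin_ribs, either way round below 0.25 rad and angle between cover's own z axis and vertical below 0.15 rad and linear speed of cover below 0.02 m/s and value of joint bin between -0.06 and 0.06 rad); the robot touches nothing.
It fails at once if the plate is pressed into the nest with more than 20 N (contact force between cover and nest above 20 N).
It fails at once if the robot loads the nest with more than 20 N (contact force between any of the fingers, the arm and nest above 20 N).
It fails at once if the plate falls to the cart top (height (world z) of cover below 0.02 m).
It fails at once if the bin is tipped by more than 0.15 rad (value of joint bin above 0.15 rad or value of joint bin below -0.15 rad).
It fails at once if a bystander is shifted by more than 25 mm (distance of any of bushing, castor, mallet from where it was at the start of the episode above 0.025 m).
It also fails if it takes over 69 s, if anything falls off the work surface, if the arm or the gripper's body presses on something with over 40 N, if the wrist force passes 120 N, or if a joint passes its speed limit or range.

## Working session

There is one attempt and no reset: what is moved stays moved. The work goes in short steps, Python scripts to look and compute and a shell command to move; the robot and the scene stay as the last step left them, time stands still between calls to the robot, and variables do not carry over. Pictures are saved under pics/ and viewed, about 8 in all and at most 12, crops included, and the job is handed in when it is done.

```bash
mkdir -p pics; cat > h.py <<'E'
import numpy as np, cv2
from bench import sensors, imaging, workorder, bot
from scipy.spatial.transform import Rotation as Ro
def cloud(d):
    h,w=d['depth'].shape; f=h/2/np.tan(np.radians(d['vfov'])/2)
    K=np.array([[f,0,d['cx']],[0,f,d['cy']],[0,0,1.]])
    u,v=np.meshgrid(np.arange(w),np.arange(h))
    p=np.stack([u,v],-1).reshape(-1,1,2).astype(float)
    n=cv2.undistortPoints(p,K,np.array([d['k1'],0,0,0,0.])).reshape(h,w,2)
    z=d['depth'].astype(float); c=np.dstack([n*z[...,None],z])
    X=(c-d['t'])@d['R']; X[z==0]=np.nan
    return X
def state():
    s=sensors.observe(); print(s['time_s'],np.round(s['ee_pos'],4),np.round(s['tcp_rot'],3),np.round(s['force'],2),s['grip_width']); return s
E
python3 - <<'E'
from h import *
print(bot.grip_point_offset); state()
ims=[]
for n in('top','scene'):
    d=imaging.get_image(n); np.savez('d_'+n,**d); cv2.imwrite(f'pics/{n}1.png',d['image']); print(n,d['R'],d['t'],d['k1'])
E
```

```text
0.0187
0.0 [0.246  0.519  0.2303] [-6.900e-01 -3.064e+00  3.000e-03] [-0.03 -0.12 -0.26] 0.0855779816355428
top [[-0.02174163 -0.99921022 -0.03326014]
 [-0.99101461  0.02593102 -0.13121595]
 [ 0.13197478  0.03010843 -0.99079571]] [0.0809764  0.63940381 0.82018204] 0.022732768568129665
scene [[-0.45655138  0.88959546  0.01344423]
 [ 0.6052711   0.32163689 -0.72814601]
 [-0.65207954 -0.32429866 -0.68529019]] [ 0.26087266 -0.34517537  1.54732834] 0.022267235583539713
```

View pics/top1.png

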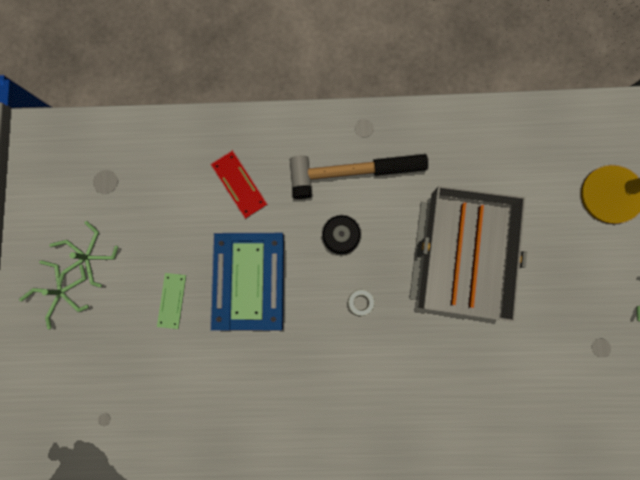

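View pics/scene1.png

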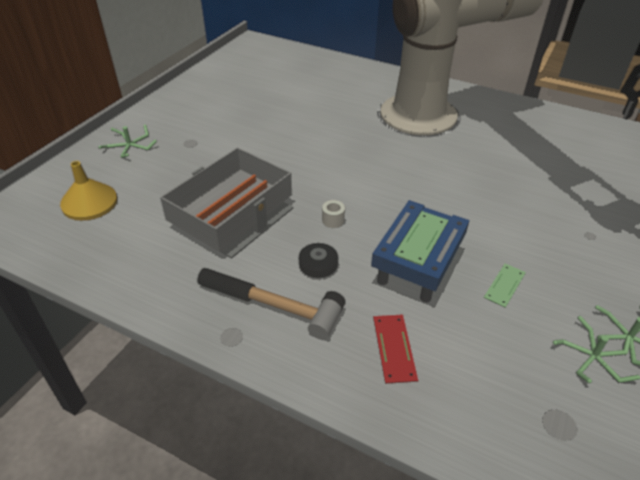

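Candidates for the cover in top1 are the large pale green plate in the nest (247,280), a small green plate on the table (171,300) and a red plate (240,185). I choose (247,280): it is the larger of the two that aren't red, and it lies in the nest. The bin is at (470,255) with its ribs at (460,255) and (477,255). The bushing is at (361,302), the castor at (342,234) and the mallet at (300–428,170).

```bash
python3 - <<'E'
from h import *
def load(n): return dict(np.load(f'd_{n}.npz'))
def seg(d,lo,hi,box):
    hsv=cv2.cvtColor(d['image'],cv2.COLOR_BGR2HSV); m=cv2.inRange(hsv,lo,hi)
    k=np.zeros_like(m); x0,y0,x1,y1=box; k[y0:y1,x0:x1]=1; return (m*k)>0
def rect(X,name):
    X=X[np.isfinite(X).all(1)]; zm=np.median(X[:,2]); X=X[abs(X[:,2]-zm)<.006]
    (c,s,a)=cv2.minAreaRect((X[:,:2]*1000).astype(np.float32)); print(name,len(X),'c',np.round(c,1),'size',np.round(s,1),'ang',round(a,2),'z',np.round(np.median(X[:,2])*1000,1))
for n,bc,bn,bb,bin_ in(('top',(225,235,275,325),(205,225,295,335),(445,195,495,315),(405,180,530,325)),('scene',(385,205,455,270),(365,195,475,300),(190,170,280,225),(155,145,300,255))):
    d=load(n); X=cloud(d)
    rect(X[seg(d,(35,50,60),(75,255,255),bc)],n+' cover')
    rect(X[seg(d,(100,100,30),(125,255,255),bn)],n+' nest')
    m=seg(d,(0,120,80),(20,255,255),bb)
    k,l=cv2.connectedComponents(m.astype(np.uint8))
    for i in range(1,k):
        if (l==i).sum()>80: rect(X[l==i],n+' rib')
    x0,y0,x1,y1=bin_; P=X[y0:y1,x0:x1].reshape(-1,3); P=P[(P[:,2]>.078)&(P[:,2]<.093)]; rect(P,n+' rim')
d=load('top');v=d['image'][215:345,140:300];cv2.imwrite('pics/crop.png',cv2.resize(v,None,fx=4,fy=4,interpolation=cv2.INTER_CUBIC))
E
```

```text
top cover 2350 c [558.9 201.8] size [ 58.8 140.7] ang 88.88 z 83.7
top nest 3397 c [559.2 200.8] size [130.  177.2] ang 88.8 z 84.5
top rib 397 c [ 604.3 -201.8] size [  8.  197.7] ang 80.61 z 42.8
top rib 407 c [ 599.1 -234.9] size [  7.1 199.4] ang 80.69 z 42.9
top rim 1263 c [ 601.9 -219.5] size [185.5 230. ] ang 80.65 z 84.2
scene cover 1520 c [560.6 201.6] size [ 58.1 147.3] ang 88.71 z 82.6
scene nest 1898 c [564.9 203.6] size [128.9 182.3] ang 89.29 z 83.7
scene rib 317 c [ 593.4 -231.2] size [ 12.2 180.7] ang 80.28 z 39.8
scene rib 318 c [ 596.6 -198.1] size [ 11.1 179.9] ang 81.62 z 40.2
scene rim 1000 c [ 604.9 -216.3] size [187.3 235.1] ang 81.07 z 82.0
```

View pics/crop.png

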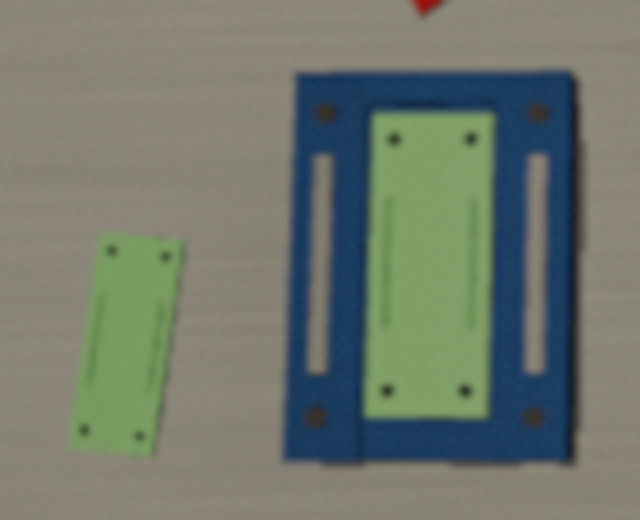

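The crop confirms the choice: the big pale green plate is in the nest's pocket (crop 430,265) and the smaller decoy lies beside it (127,345). The robot-side end of the pocket is open.

Next I turn the jaws to the nest's axes, shut them and go above the press point.

```bash
python3 -m pendant '[-1,0,0,0,0,0,-0.1055, -1,0,0,0,0,0,-0.1055, -1,0,0,0,0,0,-0.1055, -1,0,0,0,0,0,-0.1055, -1,-25,-22,0,0,0,0, -1,-25,-22,0,0,0,0, -1,-25,-22,0,0,0,0, -1,-25,-22,0,0,0,0]'; python3 -m pendant '[-1,-25,-22,0,0,0,0, -1,-25,-22,0,0,0,0, -1,-25,-22,0,0,0,0, -1,-25,-22,0,0,0,0, -1,-25,-22,0,0,0,0, -1,-25,-22,0,0,0,0, -1,-25,-22,0,0,0,0, -1,-25,-22,0,0,0,0]'
```

```text
time_s: 0.77
ee_pos: [0.345, 0.4283, 0.2308]
tcp_rot: [-0.031, -3.141, 0.001]
force: [-0.2, 0.6, 0.2]
grip_width: 0.0001
time_s: 1.43
ee_pos: [0.5415, 0.248, 0.2308]
tcp_rot: [-0.033, -3.14, 0.0]
force: [0.5, 0.5, -0.0]
grip_width: -0.0001
```

```bash
python3 -m pendant '[-1,-25,-24,0,0,0,0, -1,-22,-23,0,0,0,0, -1,0,0,0,0,0,0, -1,0,0,0,0,0,0]'; python3 - <<'E'
from h import *
state(); d=imaging.get_image('wrist'); cv2.imwrite('pics/w1.png',d['image']); X=cloud(d)
hsv=cv2.cvtColor(d['image'],cv2.COLOR_BGR2HSV)
for n,lo,hi in(('cover',(35,50,60),(75,255,255)),('nest',(100,100,30),(125,255,255))):
    P=X[cv2.inRange(hsv,lo,hi)>0]; P=P[np.isfinite(P).all(1)&(P[:,2]>.06)]
    zm=np.median(P[:,2]); P=P[abs(P[:,2]-zm)<.006]; print(n,len(P),zm,cv2.minAreaRect((P[:,:2]*1000).astype(np.float32)))
E
```

```text
time_s: 1.77
ee_pos: [0.5873, 0.2, 0.2304]
tcp_rot: [-0.037, -3.14, 0.0]
force: [0.3, 0.6, 0.4]
grip_width: 0.0
1.7667 [0.5873 0.2    0.2304] [-0.037 -3.14   0.   ] [0.34 0.65 0.39] 7.727545014110825e-06
cover 11290 0.08245143920800997 ((561.0733032226562, 201.55238342285156), (56.69860076904297, 142.37730407714844), 88.47502136230469)
nest 19155 0.08331639952609973 ((560.0835571289062, 201.60812377929688), (129.66720581054688, 179.8646697998047), 88.73963165283203)
```

View pics/w1.png

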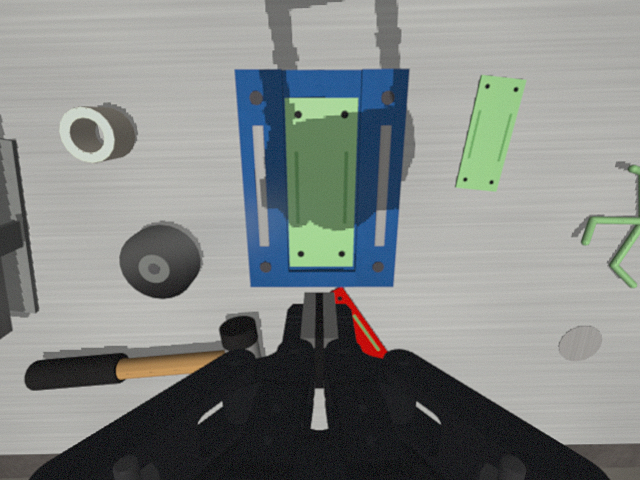

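The wrist view shows the plate (285–355, 97–268) lying in the nest with its near end at row 97. The nest's open end is at row 70. The inset is about 20 mm, so the slide is about 65 mm.

Now I descend.

```bash
python3 -m pendant '[-1,0,0,30,0,0,0, -1,0,0,30,0,0,0, -1,0,0,30,0,0,0, -1,0,0,30,0,0,0, -1,0,0,15,0,0,0, -1,0,0,5,0,0,0, -1,0,0,0,0,0,0, -1,0,0,0,0,0,0]'; python3 -m pendant '[-1,0,0,1,0,0,0, -1,0,0,1,0,0,0, -1,0,0,1,0,0,0, -1,0,0,1,0,0,0, -1,0,0,0,0,0,0, -1,0,0,0,0,0,0]'
python3 -m pendant '[-1,0,0,4,0,0,0, -1,0,0,0,0,0,0]' >/dev/null --help 2>/dev/null; true
```

```text
time_s: 2.48
ee_pos: [0.5871, 0.2022, 0.0925]
tcp_rot: [0.031, 3.14, 0.001]
force: [0.5, -0.2, 0.4]
grip_width: 0.0002
time_s: 2.98
ee_pos: [0.5868, 0.2013, 0.0873]
tcp_rot: [-0.033, -3.141, -0.0]
force: [-0.2, -0.0, 0.4]
grip_width: -0.0001
```

That third command was a slip. I'll check whether it moved the arm.

```bash
python3 -c "
from h import *
state()"
```

```text
2.9833 [0.5868 0.2013 0.0873] [-0.033 -3.141 -0.   ] [-0.22 -0.04  0.39] -0.00011219297815388626
```

It did not run. I'll creep down in small steps.

```bash
python3 -m pendant '[-1,0,0,1,0,0,0, -1,0,0,0.5,0,0,0, -1,0,0,0,0,0,0]'; python3 -m pendant '[-1,0,0,0.5,0,0,0, -1,0,0,0.5,0,0,0, -1,0,0,0,0,0,0]'
```

```text
time_s: 3.23
ee_pos: [0.5867, 0.2013, 0.0856]
tcp_rot: [-0.033, -3.141, 0.0]
force: [-0.1, 0.8, -0.5]
grip_width: 0.0003
time_s: 3.48
ee_pos: [0.5868, 0.2014, 0.0847]
tcp_rot: [-0.033, -3.141, 0.0]
force: [-0.5, -0.1, 0.0]
grip_width: 0.0
```

```bash
python3 -m pendant '[-1,0,0,0.5,0,0,0, -1,0,0,0,0,0,0, -1,0,0,0,0,0,0]'
```

```text
time_s: 3.73
ee_pos: [0.5868, 0.2014, 0.0843]
tcp_rot: [-0.033, -3.141, 0.0]
force: [-0.9, -0.0, 0.4]
grip_width: -0.0001
```

```bash
python3 -m pendant '[-1,0,0,0.5,0,0,0, -1,0,0,0,0,0,0, -1,0,0,0,0,0,0]'
```

```text
time_s: 3.98
ee_pos: [0.5868, 0.2014, 0.0838]
tcp_rot: [-0.033, -3.141, 0.0]
force: [-0.1, 0.1, 0.2]
grip_width: -0.0001
```

```bash
python3 -m pendant '[-1,0,0,0.5,0,0,0, -1,0,0,0,0,0,0, -1,0,0,0,0,0,0]'
```

```text
time_s: 4.23
ee_pos: [0.5869, 0.2014, 0.0837]
tcp_rot: [-0.033, -3.141, 0.0]
force: [-3.0, -0.4, 4.7]
grip_width: 0.0002
```

```bash
python3 -m pendant '[-1,0,0,0.4,0,0,0, -1,0,0,0,0,0,0, -1,0,0,0,0,0,0]'
```

```text
time_s: 4.48
ee_pos: [0.5871, 0.2014, 0.0838]
tcp_rot: [0.033, 3.141, 0.0]
force: [-3.1, 0.3, 7.3]
grip_width: 0.0
```

```bash
python3 -m pendant '[-1,0,0,0.4,0,0,0, -1,0,0,0,0,0,0, -1,1,0,0,0,0,0, -1,2,0,0,0,0,0, -1,2,0,0,0,0,0, -1,2,0,0,0,0,0, -1,1,0,0,0,0,0]'
```

```text
time_s: 5.07
ee_pos: [0.5803, 0.2017, 0.0837]
tcp_rot: [0.033, 3.137, 0.001]
force: [2.0, 0.4, 5.1]
grip_width: -0.0
```

```bash
python3 -m pendant '[-1,0,0,0.5,0,0,0, -1,2,0,0,0,0,0, -1,2,0,0,0,0,0, -1,2,0,0,0,0,0]'; cat > m.py <<'E'
from h import *
def meas(show=None,cams=('top',)):
  for n in cams:
    d=imaging.get_image(n); X=cloud(d); hsv=cv2.cvtColor(d['image'],cv2.COLOR_BGR2HSV)
    if show: cv2.imwrite(f'pics/{show}_{n}.png',d['image'])
    m=cv2.inRange(hsv,(35,50,30),(75,255,255))>0
    P=X[m]; P=P[np.isfinite(P).all(1)&(P[:,2]>.07)&(P[:,0]<.7)&(abs(P[:,1]-.2)<.06)]
    print(n,'cover',len(P),np.round(np.percentile(P[:,0],[.5,99.5])*1000,1),cv2.minAreaRect((P[:,:2]*1000).astype(np.float32)),'z',np.round(np.percentile(P[:,2],[5,50,95])*1000,1))
E
python3 -c "
from m import *
meas(cams=('top','wrist','scene'))"
```

```text
time_s: 5.4
ee_pos: [0.5749, 0.2018, 0.0838]
tcp_rot: [0.033, 3.136, 0.001]
force: [3.0, 0.2, 6.1]
grip_width: -0.0003
top cover 800 [477.7 617.2] ((549.8013305664062, 199.6957550048828), (70.2447280883789, 140.34127807617188), 81.33557891845703) z [ 81.3  84.  393.4]
wrist cover 32288 [478.3 596.3] ((539.1672973632812, 201.14273071289062), (119.32632446289062, 123.37527465820312), 87.5718765258789) z [81.5 82.6 83.7]
scene cover 747 [481.4 621.3] ((546.8182373046875, 205.6642608642578), (66.03353881835938, 150.12335205078125), 88.40628814697266) z [80.3 82.8 85.8]
```

The plate follows the finger: both have moved 12 mm. I'll continue.

```bash
python3 -m pendant '[-1,3,0,0.3,0,0,0, -1,3,0,0,0,0,0, -1,3,0,0,0,0,0, -1,3,0,0,0,0,0, -1,3,0,0,0,0,0, -1,3,0,0,0,0,0, -1,3,0,0,0,0,0, -1,3,0,0,0,0,0]'
```

```text
time_s: 6.22
ee_pos: [0.5512, 0.2024, 0.0838]
tcp_rot: [0.033, 3.135, 0.001]
force: [3.1, -0.4, 7.5]
grip_width: -0.0003
```

```bash
python3 -m pendant '[-1,3,0,0,0,0,0, -1,3,0,0,0,0,0, -1,3,0,0,0,0,0, -1,3,0,0,0,0,0, -1,3,0,0,0,0,0, -1,2,0,0,0,0,0, -1,0,0,0,0,0,0]';python3 -c "
from m import *
meas(cams=('wrist',))"
```

```text
time_s: 6.8
ee_pos: [0.534, 0.2028, 0.0838]
tcp_rot: [0.033, 3.136, 0.001]
force: [2.9, -0.5, 8.9]
grip_width: 0.0
wrist cover 32954 [437.7 555.6] ((498.4225769042969, 201.4738311767578), (117.79429626464844, 122.23895263671875), 88.84591674804688) z [81.6 82.6 83.8]
```

```bash
python3 -m pendant '[-1,3,0,0,0,0,0, -1,3,0,0,0,0,0, -1,3,0,0,0,0,0, -1,3,0,0,0,0,0, -1,3,0,0,0,0,0, -1,1,0,0,0,0,0, -1,0,0,0,0,0,0, -1,0,0,-2,0,0,0]';python3 -m pendant '[-1,0,0,-5,0,0,0, -1,0,0,-20,0,0,0, -1,0,0,-30,0,0,0, -1,0,0,-30,0,0,0, -1,0,0,-30,0,0,0, -1,0,0,0,0,0,0, -1,0,0,0,0,0,0]';python3 - <<'E'
from m import *
meas('w2',('wrist','top'))
d=imaging.get_image('wrist'); X=cloud(d); hsv=cv2.cvtColor(d['image'],cv2.COLOR_BGR2HSV)
P=X[cv2.inRange(hsv,(100,100,30),(125,255,255))>0]; P=P[np.isfinite(P).all(1)&(P[:,2]>.072)&(P[:,2]<.09)]
print(np.percentile(P[:,0],[.5,99.5]),np.percentile(P[:,1],[.5,99.5]),cv2.minAreaRect((P[:,:2]*1000).astype(np.float32)))
E
```

```text
time_s: 7.52
ee_pos: [0.5163, 0.2029, 0.0842]
tcp_rot: [0.033, 3.14, 0.0]
force: [-0.4, -0.1, 0.6]
grip_width: -0.0003
time_s: 8.1
ee_pos: [0.5165, 0.2031, 0.2003]
tcp_rot: [0.032, 3.139, 0.001]
force: [0.0, -1.2, -0.6]
grip_width: -0.0003
wrist cover 14537 [421.4 559.1] ((491.7196044921875, 206.18128967285156), (109.5898666381836, 148.84043884277344), 66.9350357055664) z [ 81.4  82.5 255. ]
top cover 1897 [421.3 560.1] ((492.8704528808594, 191.16998291015625), (146.6913299560547, 107.53767395019531), 10.407892227172852) z [81.6 83.9 86.9]
[0.4687877  0.62370551] [0.13727258 0.26671808] ((549.2001953125, 201.73806762695312), (129.69256591796875, 159.4029083251953), 88.7019271850586)
```

View pics/w2_wrist.png

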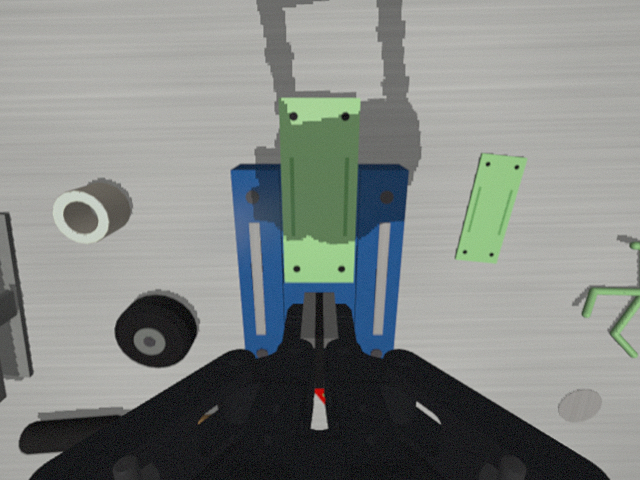

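The plate's lip is now at x ≈ 421 mm (row 97) and the nest edge at x ≈ 469 mm (row 168). That is a 48 mm overhang, with the plate lying flat and released. Next I open and move above the overhang.

```bash
python3 -m pendant '[1,24,0,0,0,0,0, 1,24,0,0,0,0,0, 1,24.5,0,0,0,0,0, 1,0,0,0,0,0,0, 1,0,0,30,0,0,0, 1,0,0,30,0,0,0, 1,0,0,20,0,0,0, 1,0,0,0,0,0,0]'; python3 -c "
from h import *
state(); d=imaging.get_image('wrist'); cv2.imwrite('pics/w3.png',d['image'])"
```

```text
time_s: 8.92
ee_pos: [0.439, 0.2034, 0.1128]
tcp_rot: [-0.033, -3.13, 0.004]
force: [-0.6, 1.0, -0.5]
grip_width: 0.0857
8.9167 [0.439  0.2034 0.1128] [-0.033 -3.13   0.004] [-0.59  1.02 -0.51] 0.08565293230635927
```

View pics/w3.png

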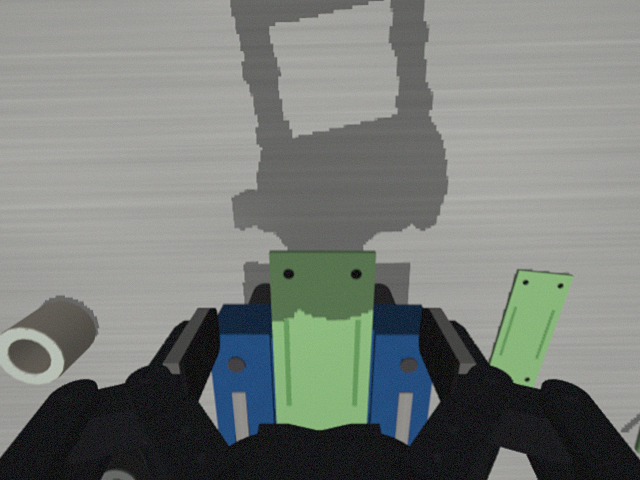

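The open fingers (about 215 and 420 px) straddle the plate's overhang (270–376 px) with room on both sides. The plate is about 1–2 mm towards +y of centre.

I now descend to grasp height.

```bash
python3 -m pendant '[1,0,1,0,0,0,0, 1,0,0,20,0,0,0, 1,0,0,15,0,0,0, 1,0,0,10,0,0,0, 1,0,0,5,0,0,0, 1,0,0,0,0,0,0, 1,0,0,0,0,0,0]'
```

```text
time_s: 9.55
ee_pos: [0.4442, 0.2055, 0.0696]
tcp_rot: [0.033, 3.14, 0.0]
force: [0.2, -0.2, -0.0]
grip_width: 0.0856
```

```bash
python3 -m pendant '[1,0,-0.5,4,0,0,0, 1,0,0,3.5,0,0,0, 1,0,0,0,0,0,0, 0.5,0,0,0,0,0,0, 0.4,0,0,0,0,0,0, 0.35,0,0,0,0,0,0, 0.33,0,0,0,0,0,0, 0.33,0,0,0,0,0,0]';python3 -m pendant '[-1,0,0,0,0,0,0, -1,0,0,0,0,0,0, -1,0,0,0,0,0,0, -1,0,0,0,0,0,0, -1,0,0,0,0,0,0]'
```

```text
time_s: 10.22
ee_pos: [0.4435, 0.2049, 0.0613]
tcp_rot: [0.033, 3.141, 0.0]
force: [-0.2, 1.3, 0.7]
grip_width: 0.0568
time_s: 10.63
ee_pos: [0.4435, 0.2049, 0.0614]
tcp_rot: [0.033, 3.141, 0.0]
force: [-1.2, -1.2, 4.4]
grip_width: 0.0544
```

Gripped at 54 mm. I lift gently and look.

```bash
python3 -m pendant '[-1,0,0,-1,0,0,0, -1,0,0,-2,0,0,0, -1,0,0,-4,0,0,0, -1,0,0,-6,0,0,0, -1,0,0,-6,0,0,0, -1,0,0,-6,0,0,0, -1,0,0,-5,0,0,0, -1,0,0,0,0,0,0]'; python3 - <<'E'
from h import *
state(); 
for n in('scene','wrist'):
    d=imaging.get_image(n); X=cloud(d); hsv=cv2.cvtColor(d['image'],cv2.COLOR_BGR2HSV)
    if n=='scene': v=d['image'][150:310,330:540];cv2.imwrite('pics/s4.png',cv2.resize(v,None,fx=3.5,fy=3.5))
    m=cv2.inRange(hsv,(35,50,30),(75,255,255))>0
    P=X[m]; P=P[np.isfinite(P).all(1)&(P[:,2]>.07)&(P[:,2]<.16)&(P[:,0]<.6)&(abs(P[:,1]-.2)<.04)]
    c=P.mean(0); w,V=np.linalg.eigh(np.cov((P-c).T)); print(n,len(P),np.round(c,4),'normal',np.round(V[:,0],3),P.min(0),P.max(0))
E
```

```text
time_s: 11.3
ee_pos: [0.4444, 0.2051, 0.0928]
tcp_rot: [0.033, 3.139, 0.001]
force: [0.1, 0.8, -0.8]
grip_width: 0.0541
11.3 [0.4444 0.2051 0.0928] [3.300e-02 3.139e+00 1.000e-03] [ 0.07  0.78 -0.8 ] 0.054144800529939294
scene 1325 [0.5    0.2042 0.1128] normal [-0.006  0.005 -1.   ] [0.42313267 0.16630718 0.07600713] [0.56787111 0.23279533 0.11704694]
wrist 18721 [0.4524 0.2038 0.1128] normal [0.015 0.009 1.   ] [0.42053735 0.16002807 0.08212285] [0.52454724 0.23985935 0.1599221 ]
```

View pics/s4.png

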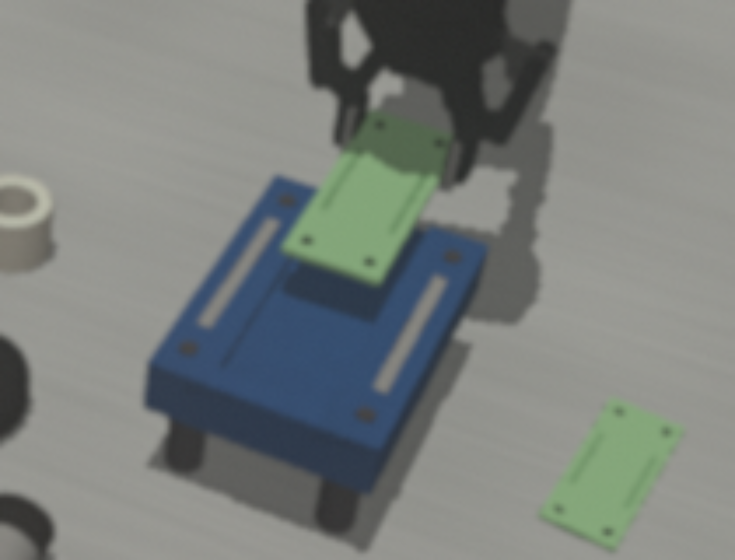

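The plate is held level, clear of the nest, with its top at 113 mm (crop 360,200). Next I rise, turn to the bin's yaw and traverse.

```bash
python3 -m pendant '[-1,0,0,-20,0,0,0, -1,0,0,-22,0,0,0, -1,0,0,0,0,0,0.071, -1,0,0,0,0,0,0.071, -1,-5,-12,0,0,0,0, -1,-10,-22,0,0,0,0, -1,-12,-27,0,0,0,0, -1,-12,-27,0,0,0,0]'; python3 -m pendant '[-1,-12,-27,0,0,0,0, -1,-12,-27,0,0,0,0, -1,-12,-27,0,0,0,0, -1,-12,-27,0,0,0,0, -1,-12,-27,0,0,0,0, -1,-12,-27,0,0,0,0, -1,-12,-27,0,0,0,0, -1,-12,-27,0,0,0,0]'; python3 -m pendant '[-1,-12,-27,0,0,0,0, -1,-12,-27,0,0,0,0, -1,-10,-22,0,0,0,0, -1,-7,-12,0,0,0,0, -1,0,0,0,0,0,0, -1,0,0,0,0,0,0, -1,0,0,0,0,0,0]'; python3 - <<'E'
from h import *
s=state(); print(s['joint_pos'])
for n in('top','scene','wrist'):
    d=imaging.get_image(n); X=cloud(d); hsv=cv2.cvtColor(d['image'],cv2.COLOR_BGR2HSV)
    if n=='wrist': cv2.imwrite('pics/w5.png',d['image'])
    m=cv2.inRange(hsv,(35,50,30),(75,255,255))>0
    P=X[m]; P=P[np.isfinite(P).all(1)&(P[:,2]>.1)&(P[:,2]<.2)&(P[:,1]<-.1)]
    if len(P)<50: print(n,'none'); continue
    c=P.mean(0); w,V=np.linalg.eigh(np.cov((P-c).T)); print(n,len(P),'normal',np.round(V[:,0],3),'z',np.median(P[:,2]),cv2.minAreaRect((P[:,:2]*1000).astype(np.float32)))
    m=cv2.inRange(hsv,(0,120,80),(20,255,255))>0; P=X[m]; P=P[np.isfinite(P).all(1)&(abs(P[:,2]-.043)<.006)&(abs(P[:,1]+.22)<.06)]; print(' ribs',len(P),np.median(P[:,2]),cv2.minAreaRect((P[:,:2]*1000).astype(np.float32)))
E
```

```text
time_s: 12.07
ee_pos: [0.4673, 0.111, 0.1328]
tcp_rot: [-0.253, -3.131, 0.0]
force: [0.4, -0.6, -1.2]
grip_width: 0.0543
time_s: 12.73
ee_pos: [0.5271, -0.1184, 0.1326]
tcp_rot: [-0.256, -3.13, -0.001]
force: [1.0, 0.4, -1.1]
grip_width: 0.0537
time_s: 13.32
ee_pos: [0.553, -0.2095, 0.1326]
tcp_rot: [-0.255, -3.13, -0.002]
force: [-0.2, 0.1, -1.6]
grip_width: 0.054
13.3167 [ 0.553  -0.2095  0.1326] [-2.55e-01 -3.13e+00 -2.00e-03] [-0.19  0.08 -1.61] 0.05398056931292725
[-5.66464961e-01  2.93085966e-01  1.64151297e+00  3.05986518e-04
  1.20865801e+00 -1.97491012e+00]
top 1856 normal [ 0.018 -0.026  1.   ] z 0.15375899147902425 ((600.2017822265625, -213.77682495117188), (60.485538482666016, 142.80093383789062), 75.2882080078125)
 ribs 372 0.04291403197529079 ((601.9533081054688, -218.05609130859375), (40.805877685546875, 199.59121704101562), 80.79472351074219)
scene 1099 normal [ 0.011 -0.004  1.   ] z 0.15275413719203335 ((603.269287109375, -216.66143798828125), (62.14007568359375, 142.9429168701172), 82.47750091552734)
 ribs 425 0.04106920179909557 ((596.1121215820312, -214.48187255859375), (45.070919036865234, 179.12109375), 79.97373962402344)
wrist 18938 normal [ 0.026 -0.008  1.   ] z 0.1534482438680789 ((565.9091186523438, -211.53018188476562), (119.92952728271484, 71.62773132324219), 80.6431884765625)
 ribs 1986 0.041713340316069894 ((544.8711547851562, -209.2554931640625), (39.76265335083008, 83.62866973876953), 80.27616119384766)
```

View pics/w5.png

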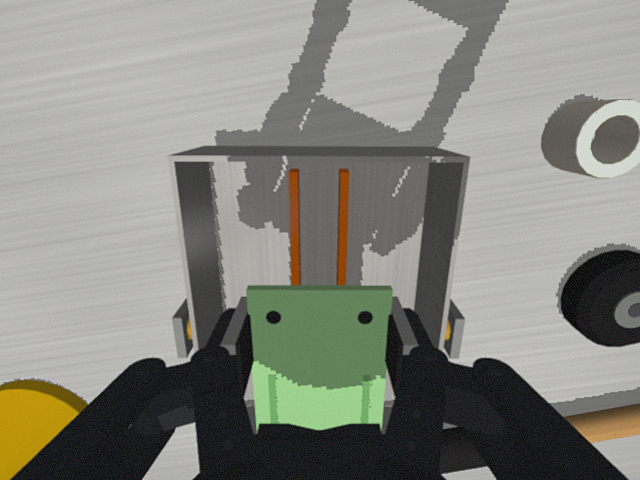

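The plate (248–391 px) is centred and aligned over the ribs (295 and 343 px), and the finger width fits between the walls. I descend, then creep.

```bash
python3 -m pendant '[-1,0,0,15,0,0,0, -1,0,0,20,0,0,0, -1,0,0,15,0,0,0, -1,0,0,10,0,0,0, -1,0,0,0,0,0,0]'; python3 -m pendant '[-1,0,0,10,0,0,0, -1,0,0,10,0,0,0, -1,0,0,8,0,0,0, -1,0,0,5,0,0,0, -1,0,0,3,0,0,0, -1,0,0,0,0,0,0, -1,0,0,0,0,0,0]'
```

```text
time_s: 13.88
ee_pos: [0.5517, -0.2088, 0.0706]
tcp_rot: [-0.254, -3.127, -0.004]
force: [0.1, 0.4, -1.5]
grip_width: 0.054
time_s: 14.47
ee_pos: [0.5536, -0.2106, 0.0373]
tcp_rot: [0.256, 3.131, -0.0]
force: [-0.3, -0.9, -0.5]
grip_width: 0.0544
```

```bash
python3 -m pendant '[-1,0,0,3,0,0,0, -1,0,0,2,0,0,0, -1,0,0,2,0,0,0, -1,0,0,1,0,0,0, -1,0,0,0,0,0,0, -1,0,0,0,0,0,0]'
```

```text
time_s: 14.97
ee_pos: [0.5534, -0.2104, 0.0291]
tcp_rot: [-0.255, -3.131, -0.0]
force: [-0.1, -0.6, -0.7]
grip_width: 0.054
```

```bash
python3 -m pendant '[-1,0,0,0.5,0,0,0, -1,0,0,0.5,0,0,0, -1,0,0,0,0,0,0, -1,0,0,0,0,0,0]'
```

```text
time_s: 15.3
ee_pos: [0.5535, -0.2105, 0.0282]
tcp_rot: [-0.255, -3.131, -0.0]
force: [-0.3, 0.5, -1.5]
grip_width: 0.054
```

```bash
python3 -m pendant '[-1,0,0,0.5,0,0,0, -1,0,0,0.5,0,0,0, -1,0,0,0,0,0,0, -1,0,0,0,0,0,0]'
```

```text
time_s: 15.63
ee_pos: [0.5535, -0.2105, 0.0271]
tcp_rot: [-0.255, -3.131, -0.0]
force: [-0.5, 0.6, -1.5]
grip_width: 0.0543
```

```bash
python3 -m pendant '[-1,0,0,0.5,0,0,0, -1,0,0,0.5,0,0,0, -1,0,0,0,0,0,0, -1,0,0,0,0,0,0]'
```

```text
time_s: 15.97
ee_pos: [0.5535, -0.2105, 0.0262]
tcp_rot: [-0.256, -3.131, -0.0]
force: [-0.4, 0.2, -1.4]
grip_width: 0.0539
```

```bash
python3 -m pendant '[-1,0,0,0.5,0,0,0, -1,0,0,0.5,0,0,0, -1,0,0,0,0,0,0, -1,0,0,0,0,0,0]'
```

```text
time_s: 16.3
ee_pos: [0.5535, -0.2105, 0.0252]
tcp_rot: [0.255, 3.131, -0.0]
force: [0.7, -0.6, -0.2]
grip_width: 0.0544
```

```bash
python3 -m pendant '[-1,0,0,0.5,0,0,0, -1,0,0,0,0,0,0, -1,0,0,0,0,0,0, -1,0,0,0,0,0,0]'; cat > b.py <<'E'
from h import *
F=[]
for n in('scene','top','scene','top'):
    d=imaging.get_image(n); X=cloud(d); hsv=cv2.cvtColor(d['image'],cv2.COLOR_BGR2HSV); F.append(sensors.observe()['force'][2])
    m=cv2.inRange(hsv,(35,50,30),(75,255,255))>0
    P=X[m]; P=P[np.isfinite(P).all(1)&(P[:,2]>.03)&(P[:,2]<.2)&(abs(P[:,1]+.22)<.06)&(abs(P[:,0]-.6)<.12)]
    P=P[abs(P[:,2]-np.median(P[:,2]))<.006]; A=np.c_[P[:,:2]-[.6,-.217],np.ones(len(P))]; q=np.linalg.lstsq(A,P[:,2],rcond=None)[0]
    print(n,len(P),'slopes,z',np.round(q,4),cv2.minAreaRect((P[:,:2]*1000).astype(np.float32)))
    Q=X.reshape(-1,3); Q=Q[np.isfinite(Q).all(1)]; l=(Q[:,:2]-[.6018,-.2182])@np.array([[.9867,.1625],[-.1625,.9867]])
    k=(abs(abs(l[:,1])-.0785)<.002)&(abs(l[:,0])<.11)&(Q[:,2]>.07)&(Q[:,2]<.1); 
    print('  rim slope',np.polyfit(l[k,0],Q[k,2],1),k.sum())
print(F)
cv2.imwrite('pics/fin_%d.png'%int(sensors.observe()['time_s']*10),imaging.get_image('scene')['image'])
E
python3 b.py
```

```text
time_s: 16.63
ee_pos: [0.5537, -0.2106, 0.0249]
tcp_rot: [0.255, 3.131, -0.0]
force: [-0.5, 0.3, 1.3]
grip_width: 0.0545
scene 1037 slopes,z [0.005  0.0061 0.0459] ((603.324951171875, -217.62298583984375), (62.14817428588867, 142.16390991210938), 82.74647521972656)
  rim slope [0.00499555 0.07907312] 268
top 1297 slopes,z [ 0.0027 -0.0021  0.047 ] ((599.986572265625, -219.0856475830078), (56.6598014831543, 140.0796661376953), 80.78441619873047)
  rim slope [-0.00139176  0.08142549] 532
scene 1039 slopes,z [0.0066 0.0031 0.0459] ((603.2996826171875, -218.20272827148438), (61.755184173583984, 143.02432250976562), 79.71737670898438)
  rim slope [-0.00451273  0.0791272 ] 259
top 1292 slopes,z [0.0042 0.0043 0.0471] ((599.7540283203125, -218.81402587890625), (56.55544662475586, 139.53175354003906), 80.39471435546875)
  rim slope [-0.00159698  0.08146509] 533
[np.float64(1.1250597538068547), np.float64(0.6145809540094865), np.float64(1.9579110779680584), np.float64(1.2391371450914102)]
```

Fz rose by about 2.5 N and the plate top is at 47 mm, so it rests level on the ribs. Release.

```bash
python3 -m pendant '[0.4,0,0,0,0,0,0, 0.45,0,0,0,0,0,0, 0.5,0,0,0,0,0,0, 0.6,0,0,0,0,0,0, 0.65,0,0,0,0,0,0, 0.65,0,0,0,0,0,0]'; python3 b.py
```

```text
time_s: 17.38
ee_pos: [0.5534, -0.2105, 0.0246]
tcp_rot: [-0.255, -3.131, -0.0]
force: [-0.4, 0.0, -0.3]
grip_width: 0.0704
scene 1071 slopes,z [0.0036 0.004  0.0459] ((603.0530395507812, -218.33761596679688), (64.26878356933594, 145.92381286621094), 84.44230651855469)
  rim slope [-0.00225967  0.07927643] 268
top 1291 slopes,z [ 0.0019 -0.0019  0.0471] ((599.8477172851562, -217.89785766601562), (56.2301025390625, 139.6655731201172), 79.86587524414062)
  rim slope [-0.00484643  0.0812199 ] 547
scene 1068 slopes,z [ 0.0023 -0.0028  0.0459] ((603.1946411132812, -219.2794189453125), (64.18684387207031, 141.84054565429688), 82.77677154541016)
  rim slope [0.00456015 0.07902896] 268
top 1289 slopes,z [-0.0016 -0.0017  0.0471] ((600.00341796875, -218.34169006347656), (56.32069778442383, 140.3316192626953), 79.9542007446289)
  rim slope [-0.00431401  0.08115508] 542
[np.float64(-0.14616440910365866), np.float64(0.7159325360061867), np.float64(0.23608849523680112), np.float64(0.06142975085776742)]
```

```bash
python3 -m pendant '[0.65,0,0,-3,0,0,0, 0.65,0,0,-8,0,0,0, 0.65,0,0,-15,0,0,0, 0.65,0,0,-25,0,0,0, 0.65,0,0,-30,0,0,0, 0.65,0,0,-30,0,0,0, 0.65,0,0,-20,0,0,0, 0.65,0,0,0,0,0,0]'; python3 -m pendant '[0.65,0,0,0,0,0,0, 0.65,0,0,0,0,0,0, 0.65,0,0,0,0,0,0, 0.65,0,0,0,0,0,0]'; python3 b.py; ls pics
```

```text
time_s: 18.3
ee_pos: [0.5567, -0.2124, 0.1626]
tcp_rot: [0.254, 3.121, -0.008]
force: [0.3, 0.3, 1.5]
grip_width: 0.0704
time_s: 18.63
ee_pos: [0.5526, -0.2099, 0.1541]
tcp_rot: [-0.255, -3.129, -0.002]
force: [0.3, -0.0, -0.2]
grip_width: 0.0706
scene 1111 slopes,z [0.0047 0.0041 0.0459] ((603.758056640625, -217.8978271484375), (59.8598518371582, 141.28858947753906), 81.15737915039062)
  rim slope [0.00344323 0.07908867] 298
top 1619 slopes,z [ 0.0011 -0.0033  0.0472] ((600.0280151367188, -218.8430938720703), (56.586647033691406, 140.10186767578125), 80.27848815917969)
  rim slope [-0.00509606  0.08129966] 527
scene 1105 slopes,z [0.0036 0.0019 0.0459] ((603.955810546875, -218.1665496826172), (59.60761260986328, 141.3697052001953), 81.1020736694336)
  rim slope [0.00836898 0.0788177 ] 274
top 1620 slopes,z [-0.0005 -0.0019  0.0471] ((599.9041748046875, -218.96182250976562), (56.80354309082031, 139.81617736816406), 80.51268005371094)
  rim slope [-0.00266712  0.08107207] 526
[np.float64(0.1882103029771988), np.float64(0.8133973860633403), np.float64(-0.24909724284047108), np.float64(0.5434255201692101)]
crop.png
fin_168.png
fin_175.png
fin_188.png
s4.png
scene1.png
top1.png
w1.png
w2_top.png
w2_wrist.png
w3.png
w5.png
```

View pics/fin_188.png

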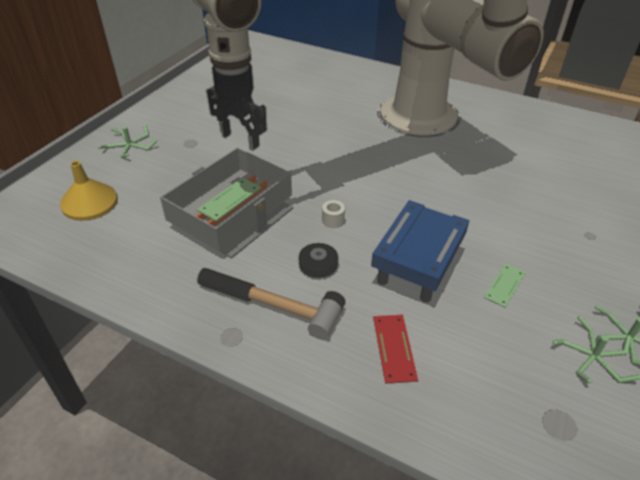

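```bash
python3 -c "
from h import *
print(workorder.close_job()); state()"
```

```text
the job is handed in; nothing more can be done
None
the job is handed in; nothing more can be done
```

The cover plate is lying flat on both orange ribs of the bin, and I handed the job in at about 19 s of the 69 s allowed. No verdict was reported.

- **Slide:** I pressed the plate with the shut fingers at 5 to 9 N. I slid it about 70 mm along the pocket until 48 mm overhung the open end, then let go of it there.
- **Lift:** I pinched the overhang across its width and lifted the plate out; it stayed level.
- **Placing:** I lowered it onto the ribs and opened the fingers only after the vertical force had risen by about 2.5 N.

**Last checks:**
- **Plate:** its top is at 47 mm, which matches the 43 mm rib height plus the 4 mm plate. It lies about 2 mm from the bin's centre and within about 1° of the ribs' direction.
- **Bin:** it measures level within the noise, under 0.01 rad.
- **Bystanders:** the last picture shows the arm clear above the bin, and the bushing, castor and mallet at the same pixels as at the start.

The top and scene cameras disagreed by about 4 mm in the plate's x position and about 1 mm in its height, both inside the tolerances. One stray command sent during the descent did nothing: the arm's clock and pose were unchanged afterwards.

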